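# Load the pipe-saddle hanging rail and lock its keeper

### The arm

A 7-joint arm with a two-finger parallel gripper is mounted at the origin on the work surface. World frame = base frame: x ahead of the robot, y to its left, z up, the work surface at z = 0. Lengths are in m, angles in rad, forces in N, time in s.
With the tool pointing down it reaches from about 0.425 to 0.925 m from the base axis. Payload 6.8 kg.
Tool frame: the origin (TCP) lies on the mounting face of the last link; the fingertips stand 173 mm ahead of it and the grasp point (between the pads) lies 155 mm ahead of it; z points along the fingers, y is the line along which they close (so a half turn about z gives the same grasp; the last joint's range is limited). The gripper opens to 85 mm and grips with 20 to 120 N. Pads are 22 mm wide; open, the fingers measure 114 mm over their backs; the gripper's body (76 mm by 85 mm) begins 54 mm behind the grasp point. The pads swing forward as they close: fully open they stand 13 mm farther back than shut.
Start: joints at [-1.303, 0.477, 0.022, 1.555, -0.011, 1.109, -0.083], TCP at [0.248, 0.628, 0.405] pointing down, gripper open.
Joint ranges: [-2.96, 2.96], [-0.34, 2.1], [-1.41, 1.46], [0.24, 2.44], [-1.37, 4.51], [0.17, 1.92], [-2.96, 2.96]. Speed limits (rad/s): [2.39, 2.39, 3.14, 3.14, 3.14, 3.14, 3.14].

### API

Orientations are given as a unit quaternion [w, x, y, z].
In Python, from station import bot gives the robot as it stands. The module is installed in compiled form; this text tells all that it offers.
- The arm moves only by the shell command python3 -m pendant 'ROWS' [FORCE]. ROWS is JSON, a list of rows, each a list of 5 numbers: the finger opening in m, from 0 to 0.0854, then the shift along the tool's x, y, z in m, then the turn about the tool's z in degrees. In form: [[jaw, x, y, z, yaw], ...]. A call has 1 to 12 rows; each row shifts and turns the commanded pose from where the row before left it, along the tool's axes as they then stand; what a row does not reach is not made up. A row lasts 1/12 s, in which the tool goes at most 41.7 mm and 7.16 degrees, less where a joint would pass 70% of its speed; a pose out of reach is approached as far as the arm can. A call with a gripper value outside its range is refused whole. The fingers move at their own pace and stop on an object; FORCE is the grip in N (left out, the last holds). Time passes only in rows, so rows that do not move let the fingers close. It gives the time, the measured TCP pose, the force, the opening and the grip force at its end, in the units of the state.
- bot.get_obs(): the state, without advancing time (a new reading comes with each control period).
- bot.read_camera(name): name is "side" or "top" or "wrist"; returns (picture, depth): 420x560x3 uint8, blue, green, red; 420x560 float32, m along the optical axis (not along the pixel's ray), 0 where there is no reading.
- bot.camera_model(name): a dict with "intrinsics" (3x3 intrinsics, pixels), "R" (3x3) and "t" (3): a world point X has camera coordinates R X + t. Camera axes: x right, y down, z forward; pixel columns grow to the right and rows downward; lengths in m; the calibration is good to about 2 mm. A picture is of the moment at which its call begins: read the wrist's pose just before it. camera_model takes no time and is no camera call; for the wrist camera it gives the pose at the moment of the call.
- bot.hand_in(): hands the job in; it is judged then, once.
Trained networks look in the newest picture that a camera, given by its name, has taken for a name from the list of things; names that differ only in an ending like _2 or _b are one class to them, and where a whole thing is asked for, a point or a joint stands for the part that bears it (a point fixed in the world has none). Each returns a list of dicts, best first, with "score" (0 to 1); they miss things now and then, are a little off and sometimes report something else, mostly with a low value. They report only what shows in the picture. A call takes as long as a camera call. They do not tell look-alikes from the thing itself.
- bot.boxes_of(name, camera): "at" ([column, row] in pixels, amid what is visible of it).
- bot.trace(name, camera): "mask" (420x560 bool, what is visible of it) and "at" ([column, row] in pixels, amid what is visible of it).
- bot.pinpoint(name, camera): "at" ([column, row] in pixels: a listed point, or the origin of a listed thing).
The state is a dict: "t": time; "q": joint angles; "joint_vel": joint speeds; "joint_torque": joint torques, N m; "eef_pos": TCP position; "tool_rot": TCP orientation; "contact_force": force on the tool from outside, world axes, zero at the start; "torque": the same for the moment, N m; "gripper_width": opening from 0.0 (shut) to 1.0 (fully open); "grasp_force": force on a finger pad.
Only numpy, scipy, OpenCV 4.12 (cv2) and the standard library are available. Lean on these libraries where they do the work, as an engineer would, in place of code of your own. Each camera call takes 0.05 s, during which the arm holds its last target. There are 200 camera calls.

### The job

Get the red hanging rail ready for the van: hang the two pipe saddles that stand on the bench astride its bar, next to the one already there, then swing the keeper bar fully shut over them and lock it with the yellow-handled pin, moved from its parking hole down through the keeper's eye and the latch plate until it is fully home. Leave the saddle that already hangs, and the other stock and tools on the bench, where they are.

Things in the scene. Friction and masses are not known exactly. Their poses are not given: they have to be found in the camera images.
- rack: red hanging rail, fixed to the bench. Origin: on the bench under mid-bar; y along the bar towards the hinge post, z up. Round steel bar 28 mm diameter, top at z = 125 mm, between two 30 mm square posts centred at y = +140 (hinge) and -140 mm (latch), 172 mm high: bar clear from y = -125 to +125 mm. Feet 220 mm along x under the posts, a tie 28 mm high under the bar.
- rail_mid (a point): top of the hanging bar at mid-length (125 mm above the bench)
- latch_hole (a point): axis of the 14 mm latch hole at rack x = 0, y = -175 mm, through the red latch plate (8 mm thick, top at 180 mm) that stands out from the latch post. This point is at 190 mm height, the top face of the shut keeper's eye, on which the collar of the seated pin rests
- park_hole (a point): axis of the 14 mm through parking hole in the same latch plate, at its top face (180 mm height), rack x = -70, y = -175 mm; the pin starts standing in it, collar on the plate
- keeper (a joint): flat steel bar 26 x 8 mm, level at 182 to 190 mm height (12 mm over the nuts of hung saddles), on a vertical pivot at rack x = 0, y = +140 mm. 0 rad = shut at its stop, over the bar, its eye (40 mm square, 14 mm hole, 315 mm from the pivot) over the latch hole; grows counter-clockwise from above, opening to rack +x, to 1.7. Starts open; stiff (0.15 N m), stays where left
- keeper_knob (a point): middle of the black upright knob on the keeper, 24 mm diameter, 30 mm high (198 to 228 mm above the bench, this point at 213), 150 mm from the pivot. At joint value q it is at rack x = 150 sin q, y = 140 - 150 cos q mm
- pin: lock pin, upright, 100 mm tall, 0.1 kg. Origin: the tip, on the axis; z towards the handle. Steel shank 12 mm diameter, tapered to 6 mm over its first 10 mm, 62 mm up to a collar (28 mm diameter, 4 mm thick), then a round yellow handle 24 mm diameter, 34 mm high (66 to 100 mm above the tip)
- pin_grip (a point): middle of the pin's yellow handle, on the axis, 83 mm above the tip
- saddle_a: loose galvanised pipe saddle standing on the bench, 0.45 kg: inverted U of 40 x 5 mm strap, a foot either side, a hexagon nut on the crown. Origin: under its middle, at the feet's underside. x across the legs (148 mm over the feet, 88 over the legs, 78 clear between them), y along the bar it straddles (40 mm wide), z up. The same after a half turn about z
- saddle_a_crown (a point): inside of saddle_a's crown, at mid-width, 78 mm above the feet's underside; rests on the bar's top when hung
- saddle_a_nut (a point): middle of saddle_a's yellowish nut, 103 mm above the feet's underside. The nut goes from 83 mm (top of the crown) to 123 mm, 24 mm across flats; two flats face body +x and -x, the others lie 60 deg from them
- saddle_b: the other loose saddle standing on the bench; same shape, size and frame as saddle_a
- saddle_b_crown (a point): inside of saddle_b's crown, as for saddle_a
- saddle_b_nut (a point): middle of saddle_b's nut, as for saddle_a
- saddle_c: third, identical saddle, already hanging on the bar near the latch post (at rack y = -97 to -80 mm); leave it there
- saddle_c_crown (a point): inside of saddle_c's crown, as for saddle_a
- clamp_ring: bystander: steel ring clamp lying flat, 104 mm diameter (132 mm over its lugs), 24 mm high; origin under its centre
- elbow: bystander: grey PVC elbow lying on its side, about 160 x 160 mm, 88 mm high; origin on the bench near its middle
- socket: bystander: grey PVC socket standing, 68 mm diameter, 82 mm high; origin under its centre
- nipple: bystander: steel pipe nipple standing, 54 mm diameter, 66 mm high; origin under its centre
- wrench: bystander: steel wrench, 200 mm long along its x, lying on the bench
- can: bystander: can with a blue label, 66 mm diameter, 120 mm high; origin under its centre
Things that resemble listed ones, but are neither listed nor needed, are in the scene too. What is shaped like the saddle_a but green is not meant.

How it is judged:
By the outcome, as a careful person would: the job done as asked, in the order asked, and still so for the second after the job is handed in, with the robot touching nothing.
It also fails if it takes over 72 s, if anything falls off the work surface, if the arm or the gripper's body presses on something with over 40 N, if the wrist force passes 120 N, or if a joint passes its speed limit or range.

## Working session

There is one attempt and no reset: what is moved stays moved. The work goes in short steps, Python scripts to look and compute and a shell command to move; the robot and the scene stay as the last step left them, time stands still between calls to the robot, and variables do not carry over. Pictures are saved under pics/ and viewed, at most 12 in all, crops included, and the job is handed in when it is done.

```bash
mkdir -p pics; cat > h.py <<'E'
import numpy as np, cv2
from station import bot
from scipy.spatial.transform import Rotation as Ro
def ray(cam,px):
    m=bot.camera_model(cam);K,R,t=map(np.array,(m["intrinsics"],m["R"],m["t"]))
    return -R.T@t, R.T@np.linalg.inv(K)@np.array([px[0],px[1],1.])
def atz(cam,px,z):
    o,d=ray(cam,px); return o+d*(z-o[2])/d[2]
def cloud(cam,depth):
    m=bot.camera_model(cam);K,R,t=map(np.array,(m["intrinsics"],m["R"],m["t"]))
    v,u=np.mgrid[:420,:560];P=np.stack([u,v,np.ones_like(u)],-1)@np.linalg.inv(K).T*depth[...,None]
    return (P-t)@R
def proj(cam,X):
    m=bot.camera_model(cam);c=np.array(m["R"])@X+m["t"];p=np.array(m["intrinsics"])@c;return p[:2]/p[2]
E
python3 - <<'E'
from h import *
for c in("top","side"):
    im,d=bot.read_camera(c);cv2.imwrite(f"pics/{c}0.png",im);C=cloud(c,d)
    np.save(c+"C.npy",C)
    for n,z in(("saddle_a_nut",.103),("saddle_a_crown",.078),("keeper_knob",.213),("pin_grip",.201),("latch_hole",.19),("park_hole",.18),("rail_mid",.125),("rack",0),("saddle_c_crown",.125)):
        for r in bot.pinpoint(n,c)[:5]:
            a=r["at"];print(c,n,round(r["score"],2),np.round(a),np.round(atz(c,a,z),3),"depthpt",np.round(C[int(a[1]),int(a[0])],3))
o=bot.get_obs();print(o["eef_pos"],o["tool_rot"],o["t"])
E
```

```text
top saddle_a_nut 0.9 [379. 250.] [ 0.407 -0.35   0.103] depthpt [ 0.406 -0.346  0.125]
top saddle_a_nut 0.84 [403. 313.] [ 0.244 -0.409  0.103] depthpt [ 0.247 -0.404  0.122]
top saddle_a_nut 0.36 [315. 227.] [ 0.47  -0.182  0.103] depthpt [ 0.462 -0.176  0.184]
top saddle_a_crown 0.86 [402. 312.] [ 0.244 -0.411  0.078] depthpt [ 0.247 -0.398  0.123]
top saddle_a_crown 0.81 [379. 249.] [ 0.411 -0.353  0.078] depthpt [ 0.409 -0.344  0.121]
top keeper_knob 0.92 [207. 156.] [0.633 0.094 0.213] depthpt [0.63  0.094 0.23 ]
top pin_grip 0.56 [310. 259.] [ 0.378 -0.161  0.201] depthpt [ 0.378 -0.159  0.216]
top latch_hole 0.56 [316. 232.] [ 0.446 -0.179  0.19 ] depthpt [ 0.469 -0.189 -0.002]
top park_hole 0.92 [308. 260.] [ 0.377 -0.159  0.18 ] depthpt [ 0.376 -0.157  0.215]
top park_hole 0.19 [241. 225.] [0.464 0.009 0.18 ] depthpt [0.471 0.015 0.126]
top rail_mid 0.79 [244. 224.] [0.473 0.007 0.125] depthpt [0.474 0.009 0.127]
top rail_mid 0.42 [209. 155.] [0.659 0.103 0.125] depthpt [0.632 0.089 0.229]
top rack 0.6 [250. 230.] [0.472 0.    0.   ] depthpt [ 0.461 -0.008  0.117]
top saddle
[... 773 characters left out ...]
.183]
side latch_hole 0.48 [205. 186.] [0.413 0.111 0.19 ] depthpt [0.569 0.314 0.043]
side park_hole 0.59 [266. 231.] [ 0.387 -0.155  0.18 ] depthpt [ 0.37  -0.17   0.198]
side rail_mid 0.72 [267. 226.] [ 0.463 -0.087  0.125] depthpt [ 0.37  -0.177  0.216]
side rail_mid 0.59 [250. 213.] [ 0.473 -0.008  0.125] depthpt [ 0.472 -0.006  0.128]
side rack 0.94 [252. 245.] [ 0.485 -0.001  0.   ] depthpt [ 0.458 -0.027  0.03 ]
side rack 0.32 [329. 317.] [ 0.412 -0.356  0.   ] depthpt [ 0.411 -0.356  0.002]
side saddle_c_crown 0.83 [271. 226.] [ 0.47  -0.097  0.125] depthpt [ 0.389 -0.173  0.202]
[0.24773714 0.62791461 0.40470482] [-1.77708112e-06  1.86800050e-01  9.82397955e-01  9.83145061e-06] 1.0
```

View pics/top0.png

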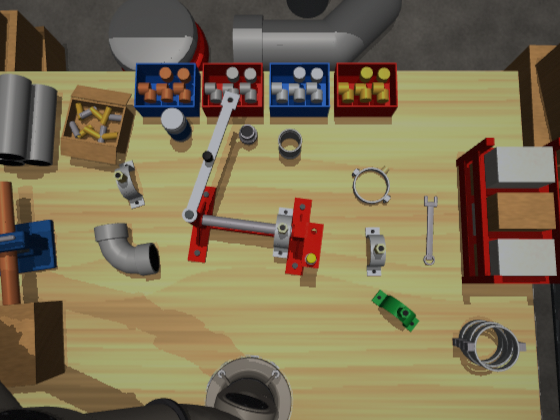

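View pics/side0.png

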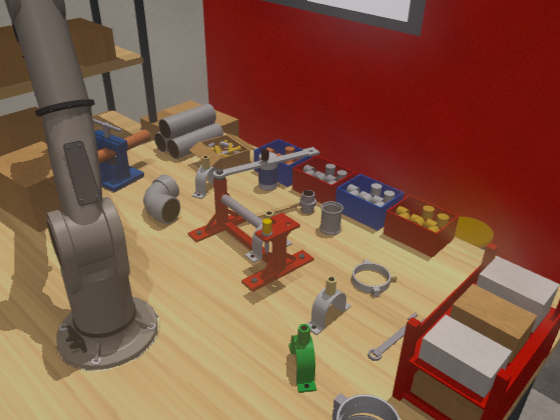

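The top view shows these saddle-like things:
- galvanised loose saddles at (124,180) and (376,250), which are the ones I want
- the green one at (398,312), not meant
- the hung saddle_c at (282,230)

The yellow pin is at (311,260), the knob at (207,156), and the free latch hole is on the plate near (314,231).

```bash
cat > m.py <<'E'
from h import *
im,d=bot.read_camera("top");C=cloud("top",d)
a=im[130:280,80:430];cv2.imwrite("pics/crop.png",cv2.resize(a,None,fx=2.2,fy=2.2,interpolation=3))
def top(c,r,z0,z1):
    m=(np.hypot(C[...,0]-c[0],C[...,1]-c[1])<r)&(C[...,2]>z0)&(C[...,2]<z1);P=C[m];return np.round(P.mean(0),4),np.round((P.max(0)+P.min(0))/2,4),len(P)
for r in bot.trace("saddle_a","top"):
    m=r["mask"];P=C[m];hi=P[(P[:,2]>.112)];lo=P[P[:,2]<.02]
    rc=cv2.minAreaRect(P[:,:2].astype(np.float32)*1000)
    print("saddle",round(r["score"],2),np.round(r["at"]),"hi",hi.mean(0).round(4) if len(hi) else 0,len(hi),"rect",np.round(rc[0]),np.round(rc[1]),round(rc[2],1))
for r in bot.pinpoint("saddle_b_nut","top")[:5]: print(r["at"],r["score"],atz("top",r["at"],.103).round(4))
print("knob",top((.632,.094),.03,.218,.24)); print("pin",top((.377,-.159),.03,.208,.23))
S=C.reshape(-1,3);m=(abs(S[:,0]-.468)<.05)&(S[:,1]>-.05)&(S[:,1]<.1)&(S[:,2]>.115)&(S[:,2]<.13)
P=S[m];b=np.polyfit(P[:,1],P[:,0],1);print("bar",len(P),b,P.mean(0))
px=np.argwhere((C[...,2]>.175)&(C[...,2]<.2)&(abs(C[...,1]-.05)<.3)&(C[...,0]>.3)&(C[...,0]<.95))
K=C[tuple(px.T)];k=K[(K[:,0]>.52)];print("keeper",np.polyfit(k[:,0],k[:,1],1),k.mean(0),k.min(0),k.max(0))
E
python3 m.py
```

```text
saddle 0.86 [128. 184.] hi [0.5767 0.3021 0.2444] 94 rect [461. 162.] [595. 106.] 52.0
saddle 0.8 [376. 253.] hi [ 0.4052 -0.3363  0.1949] 88 rect [ 354. -266.] [126. 304.] 34.4
saddle 0.65 [282. 233.] hi [ 0.456  -0.0941  0.1389] 396 rect [428. -91.] [ 47. 214.] 85.1
saddle 0.61 [398. 309.] hi [ 0.2476 -0.3975  0.1678] 85 rect [ 287. -297.] [381.  74.] 69.3
[119.2, 179.0] 0.74 [0.5988 0.3488 0.103 ]
knob (array([0.6314, 0.0923, 0.2256]), array([0.6322, 0.0932, 0.2256]), 73)
pin (array([ 0.3795, -0.1641,  0.2164]), array([ 0.3793, -0.164 ,  0.2162]), 75)
bar 542 [0.12753327 0.4709617 ] [0.47419488 0.02535166 0.12142602]
keeper [-0.32119812  0.2948656 ] [0.67017647 0.07960617 0.18812128] [0.52019251 0.01854773 0.17733008] [0.81445812 0.14149399 0.19780203]
```

View pics/crop.png

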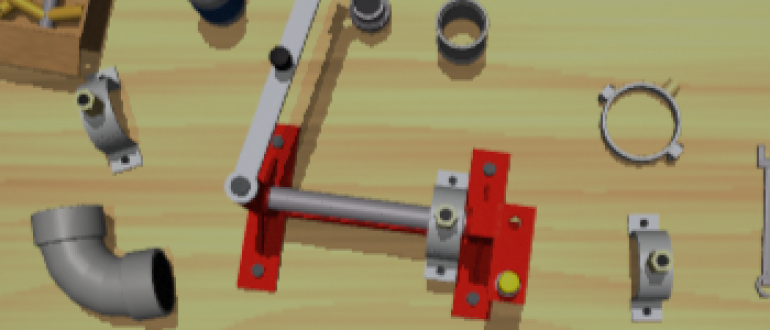

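The crop confirms it: galvanised saddles with yellowish nuts at (119,179) and (379,250). The rack's pose is consistent (origin about (0.471, 0.001), yaw about -7.3°, keeper q about 1.38). I'll move above the left saddle.

```bash
cat >> h.py <<'E'
O=np.array([.4708,.0007]);PSI=np.deg2rad(-7.27)
def rack(x,y): c,s=np.cos(PSI),np.sin(PSI);return O+[c*x-s*y,s*x+c*y]
def go(x,y,z,ang=None):
    "tool shift from measured pose to grasp point (x,y,z) ; ang: world angle (deg) of the closing line; turn to be made AFTER shift"
    o=bot.get_obs();q=o["tool_rot"];R=Ro.from_quat([q[1],q[2],q[3],q[0]]).as_matrix()
    d=R.T@(np.array([x,y,z])-(np.array(o["eef_pos"])+.155*R[:,2]))
    a=np.degrees(np.arctan2(R[1,1],R[0,1]));t=None if ang is None else (a-ang+90)%180-90
    print("shift",d.round(4),"len",np.linalg.norm(d).round(3),"closing ang",a.round(1),"turn",t and round(t,1),"tilt",R[:,2].round(3),"t",o["t"],"grip",o["gripper_width"],o["grasp_force"])
E
python3 -m pendant '[[0.085,-0.0357,-0.0109,0,0],[0.085,-0.0357,-0.0109,0,0],[0.085,-0.0357,-0.0109,0,0],[0.085,-0.0357,-0.0109,0,0],[0.085,-0.0357,-0.0109,0,0],[0.085,-0.0357,-0.0109,0,0],[0.085,-0.0357,-0.0109,0,0],[0.085,-0.0357,-0.0109,0,0],[0.085,-0.0357,-0.0109,0,0],[0.085,-0.0357,-0.0109,0,0],[0.085,-0.0357,-0.0109,0,0],[0.085,-0.0357,-0.0109,0,0]]' 60
python3 -m pendant '[[0.085,0,0,0,7],[0.085,0,0,0,7],[0.085,0,0,0,7],[0.085,0,0,0,7],[0.085,0,0,0,7],[0.085,0,0,0,7],[0.085,0,0,0,7],[0.085,0,0,0,6.5],[0.085,0,0,0,0]]'
cat > w.py <<'E'
import sys
from h import *
n=sys.argv[1]; 
im,d=bot.read_camera("wrist");cv2.imwrite(f"pics/{n}.png",im);C=cloud("wrist",d)
for nm,z in(("saddle_a_nut",.103),("saddle_a_crown",.078)):
    for r in bot.pinpoint(nm,"wrist")[:3]: print(nm,round(r["score"],2),np.round(r["at"]),atz("wrist",r["at"],z).round(4))
for r in bot.trace("saddle_a","wrist")[:3]:
    m=cv2.erode(r["mask"].astype(np.uint8),np.ones((3,3)))>0
    P=C[m];P=P[(P[:,2]>-.01)&(P[:,2]<.14)];hi=P[P[:,2]>.117];lo=P[P[:,2]<.02];al=lo[:,:2].mean(0)
    print("mask",round(r["score"],2),np.round(r["at"]),"nut top",len(hi),np.round((hi.min(0)+hi.max(0))/2,4) if len(hi) else 0)
    rc=cv2.minAreaRect(lo[:,:2].astype(np.float32)*1000);print(" feet rect",np.round(rc[0],1),np.round(rc[1],1),round(rc[2],1))
E
python3 w.py w1
```

```text
t: 2.15
eef_pos: [0.5995, 0.3477, 0.4049]
tool_rot: [0.0, 0.187, 0.982, 0.0]
contact_force: [0.3, 0.7, 0.5]
gripper_width: 0.994
grasp_force: 0.0
t: 2.9
eef_pos: [0.5981, 0.3493, 0.4046]
tool_rot: [0.0, 0.624, 0.781, -0.0]
contact_force: [-0.5, -0.1, -0.3]
gripper_width: 1.001
grasp_force: 0.0
mask 0.97 [291. 191.] nut top 781 [0.6044 0.3504 0.122 ]
 feet rect [604.4 349.9] [134.6  39.2] 19.2
mask 0.68 [185. 325.] nut top 0 0
 feet rect [491.1 141.8] [ 50.1 217.4] 82.8
```

View pics/w1.png

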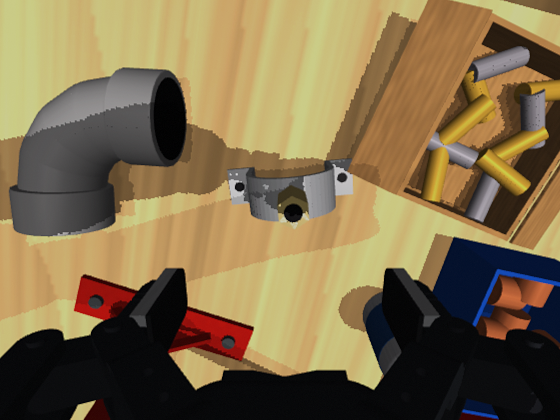

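The wrist view shows the saddle lying clear (nut at (292,212)) between the elbow and the parts box. The feet rectangle and the nut top agree: (0.6044, 0.350), angle 19.2°.

```bash
python3 -c "
from h import *
go(.6044,.3502,.106,19.2)"
```

```text
shift [-0.0003  0.0063  0.1437] len 0.144 closing ang 13.1 turn -6.1 tilt [-0.  0. -1.] t 3.1 grip 0.9972958062921682 0.0
```

```bash
python3 -m pendant '[[0.055,0,0.0063,0,-6.1],[0.055,0,0,0.03,0],[0.055,0,0,0.03,0],[0.055,0,0,0.03,0],[0.055,0,0,0.03,0],[0.055,0,0,0.014,0],[0.055,0,0,0.01,0],[0.055,0,0,0,0]]'; python3 -c "
from h import *
go(.6044,.3502,.106,19.2)"
python3 -m pendant '[[0.01,0,0,0,0],[0.01,0,0,0,0],[0.01,0,0,0,0],[0.01,0,0,0,0],[0.01,0,0,0,0],[0.01,0,0,0,0]]' 70
```

```text
t: 3.77
eef_pos: [0.604, 0.3502, 0.259]
tool_rot: [-0.001, 0.58, 0.815, -0.001]
contact_force: [-0.3, 1.0, -0.6]
gripper_width: 0.64
grasp_force: 0.0
shift [-0.      0.0008 -0.002 ] len 0.002 closing ang 19.1 turn -0.1 tilt [-0.002 -0.002 -1.   ] t 3.7667 grip 0.6401423820045061 0.0
t: 4.27
eef_pos: [0.6051, 0.3507, 0.2629]
tool_rot: [0.001, 0.58, 0.814, 0.002]
contact_force: [-0.7, -0.1, 7.2]
gripper_width: 0.27
grasp_force: 69.8
```

```bash
python3 -m pendant '[[0.01,0,0,-0.01,0],[0.01,0,0,-0.03,0],[0.01,0,0,-0.04,0],[0.01,0,0,-0.04,0],[0.01,0,0,-0.04,0],[0.01,0,0,-0.04,0],[0.01,0,0,-0.04,0],[0.01,0,0,0,0],[0.01,0,0,0,0]]'; python3 -c "
from h import *
p=rack(0,.035);print(p);go(*p,.350,-7.27+180)"
```

```text
t: 5.02
eef_pos: [0.6045, 0.35, 0.5041]
tool_rot: [0.001, 0.58, 0.814, 0.003]
contact_force: [0.4, -0.7, -5.4]
gripper_width: 0.272
grasp_force: 69.7
[0.47522908 0.03541863]
shift [-0.2554 -0.2257 -0.0025] len 0.341 closing ang 19.1 turn 26.3 tilt [ 0.004  0.003 -1.   ] t 5.0167 grip 0.2722010872838029 69.67419463209808
```

```bash
python3 -m pendant '[[0.01,-0.02554,-0.02257,0,0],[0.01,-0.02554,-0.02257,0,0],[0.01,-0.02554,-0.02257,0,0],[0.01,-0.02554,-0.02257,0,0],[0.01,-0.02554,-0.02257,0,0],[0.01,-0.02554,-0.02257,0,0],[0.01,-0.02554,-0.02257,0,0],[0.01,-0.02554,-0.02257,0,0],[0.01,-0.02554,-0.02257,0,0],[0.01,-0.02554,-0.02257,0,0]]'
python3 -m pendant '[[0.01,0,0,0,6.6],[0.01,0,0,0,6.6],[0.01,0,0,0,6.6],[0.01,0,0,0,6.5],[0.01,0,0,0,0],[0.01,0,0,0,0]]'
cat > s.py <<'E'
import sys
from h import *
for c in sys.argv[2:]:
    im,d=bot.read_camera(c)
    if c=="side": im=cv2.resize(im[130:300,150:376],None,fx=3.5,fy=3.5,interpolation=3)[:595,:791]
    if c=="top": im=cv2.resize(im[130:290,160:360],None,fx=3.5,fy=3.5,interpolation=3)
    cv2.imwrite(f"pics/{sys.argv[1]}{c}.png",im)
E
python3 s.py h1 side
python3 -c "
from h import *
p=rack(0,.035);go(*p,.156,-7.27+180)"
```

```text
t: 5.85
eef_pos: [0.4726, 0.0338, 0.4986]
tool_rot: [-0.001, 0.58, 0.815, -0.002]
contact_force: [1.6, -0.4, -3.5]
gripper_width: 0.271
grasp_force: 70.5
t: 6.35
eef_pos: [0.4738, 0.0353, 0.4993]
tool_rot: [-0.001, 0.749, 0.662, -0.001]
contact_force: [-0.2, -0.5, -3.9]
gripper_width: 0.268
grasp_force: 70.7
shift [0.0006 0.002  0.1886] len 0.189 closing ang -7.0 turn 0.3 tilt [-0.002 -0.001 -1.   ] t 6.4 grip 0.2685478731834645 70.65569242928177
```

View pics/h1side.png

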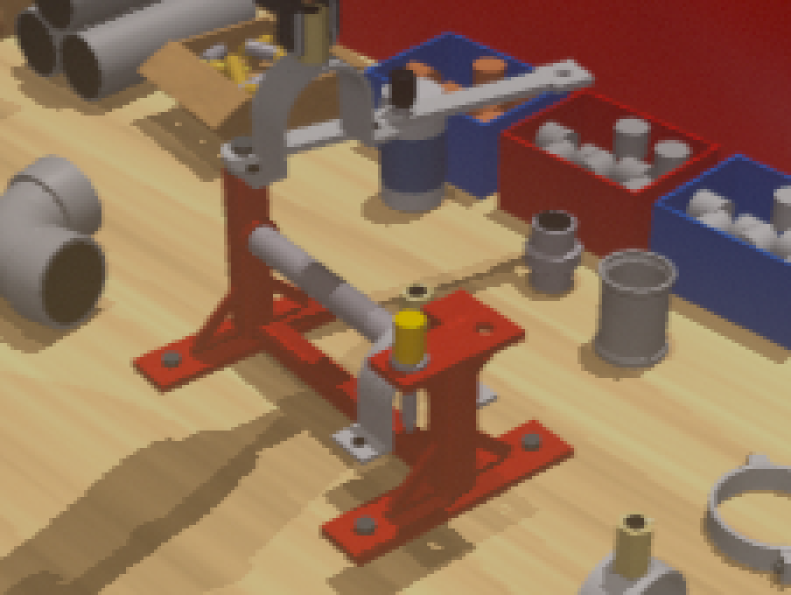

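The saddle is held level and square over the bar (crop (310,110)). I'll lower it.

```bash
python3 -m pendant '[[0.01,0.0005,0.001,0.03,0],[0.01,0,0,0.03,0],[0.01,0,0,0.03,0],[0.01,0,0,0.03,0],[0.01,0,0,0.03,0],[0.01,0,0,0.02,0],[0.01,0,0,0.01,0],[0.01,0,0,0.005,0],[0.01,0,0,0,0]]';python3 -m pendant '[[0.01,0,0,0.002,0],[0.01,0,0,0.001,0],[0.01,0,0,0,0]]'
```

```text
t: 7.15
eef_pos: [0.4755, 0.0358, 0.3152]
tool_rot: [-0.0, 0.75, 0.662, -0.001]
contact_force: [0.8, 0.0, -4.5]
gripper_width: 0.266
grasp_force: 70.5
t: 7.4
eef_pos: [0.476, 0.0358, 0.3136]
tool_rot: [0.0, 0.75, 0.661, 0.001]
contact_force: [0.3, -0.4, -4.3]
gripper_width: 0.268
grasp_force: 70.6
```

```bash
python3 -m pendant '[[0.01,0,0,0.0015,0],[0.01,0,0,0.0015,0],[0.01,0,0,0,0]]'
```

```text
t: 7.65
eef_pos: [0.4756, 0.0357, 0.3098]
tool_rot: [0.0, 0.75, 0.661, 0.0]
contact_force: [0.7, 1.2, -4.3]
gripper_width: 0.271
grasp_force: 70.8
```

```bash
python3 -m pendant '[[0.01,0,0,0.001,0],[0.01,0,0,0.001,0],[0.01,0,0,0,0]]'
```

```text
t: 7.9
eef_pos: [0.4759, 0.0355, 0.3096]
tool_rot: [-0.001, 0.75, 0.661, 0.0]
contact_force: [-8.1, -0.2, 21.0]
gripper_width: 0.265
grasp_force: 74.3
```

```bash
python3 -m pendant '[[0.01,0,0,-0.001,0],[0.03,0,0,0,0],[0.04,0,0,0,0],[0.055,0,0,0,0],[0.055,0,0,0,0],[0.055,0,0,0,0],[0.055,0,0,-0.02,0],[0.055,0,0,-0.03,0],[0.055,0,0,-0.04,0],[0.055,0,0,-0.04,0],[0.055,0,0,-0.04,0]]'; python3 s.py h2 side; python3 -c "
from h import *
go(.407,-.347,.27,0)"
```

```text
t: 8.82
eef_pos: [0.4751, 0.0354, 0.4804]
tool_rot: [0.0, 0.75, 0.661, -0.0]
contact_force: [1.6, 0.8, -0.5]
gripper_width: 0.644
grasp_force: 0.0
shift [-0.389  -0.0234  0.061 ] len 0.394 closing ang -7.3 turn -7.3 tilt [ 0.011  0.004 -1.   ] t 8.8667 grip 0.6478397909938997 0.0
```

View pics/h2side.png

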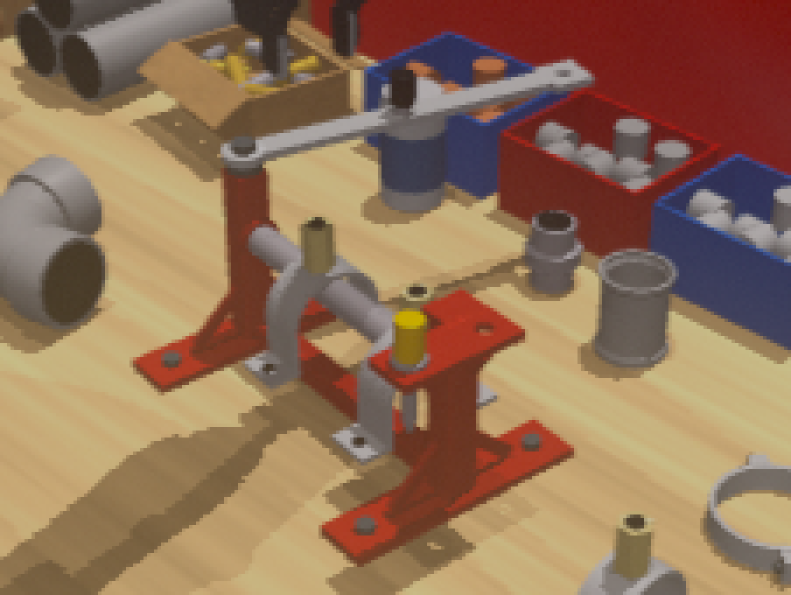

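The first saddle hangs upright on the bar (crop (315,280)). Next is the right-hand one.

```bash
python3 -m pendant '[[0.055,-0.0324,-0.0019,0,0],[0.055,-0.0324,-0.0019,0,0],[0.055,-0.0324,-0.0019,0,0],[0.055,-0.0324,-0.0019,0,0],[0.055,-0.0324,-0.0019,0,0],[0.055,-0.0324,-0.0019,0,0],[0.055,-0.0324,-0.0019,0,0],[0.055,-0.0324,-0.0019,0,0],[0.055,-0.0324,-0.0019,0,0],[0.055,-0.0324,-0.0019,0,0],[0.055,-0.0324,-0.0019,0,0],[0.055,-0.0324,-0.0019,0,0]]'
python3 -m pendant '[[0.055,0,0,0.03,0],[0.055,0,0,0.03,0],[0.055,0,0,0,0],[0.055,0,0,0,0]]'
python3 w.py w2; python3 -c "
from h import *
go(.407,-.347,.106,0)"
```

```text
t: 9.87
eef_pos: [0.4035, -0.3486, 0.4786]
tool_rot: [0.0, 0.75, 0.661, 0.0]
contact_force: [1.1, 0.2, 0.7]
gripper_width: 0.644
grasp_force: 0.0
t: 10.2
eef_pos: [0.4037, -0.3468, 0.4178]
tool_rot: [-0.002, 0.75, 0.661, -0.001]
contact_force: [-0.3, 0.1, 0.6]
gripper_width: 0.641
grasp_force: 0.0
saddle_a_nut 0.88 [293. 200.] [ 0.4115 -0.3508  0.103 ]
saddle_a_nut 0.83 [127. 281.] [ 0.2449 -0.4095  0.103 ]
saddle_a_crown 0.78 [140. 270.] [ 0.2474 -0.4109  0.078 ]
saddle_a_crown 0.64 [292. 194.] [ 0.4119 -0.3512  0.078 ]
mask 0.78 [296. 188.] nut top 728 [ 0.4118 -0.3491  0.1228]
 feet rect [ 412.1 -349.4] [135.8  38.9] 0.8
mask 0.71 [151. 250.] nut top 670 [ 0.2472 -0.4079  0.1228]
 feet rect [ 242.4 -415.2] [154.1  37.4] 52.0
shift [0.0009 0.0015 0.1594] len 0.159 closing ang -7.2 turn -7.2 tilt [ 0.003 -0.001 -1.   ] t 10.4 grip 0.6484994758547188 0.0
```

View pics/w2.png

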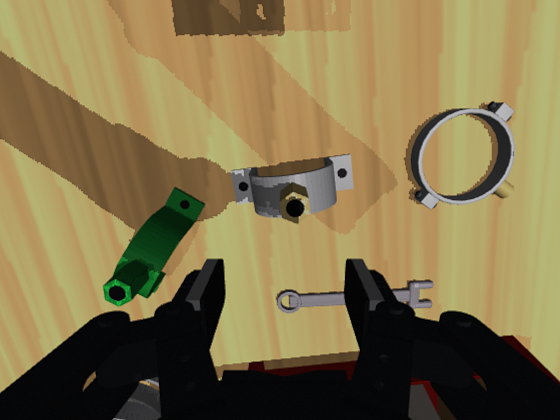

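The wrist view shows the galvanised saddle at (293,190). The green look-alike at (150,250) is well clear. Target is (0.412, -0.350), angle 0.8°.

```bash
python3 -m pendant '[[0.055,-0.0013,0.0069,0,-4],[0.055,0,0,0.02,-4],[0.055,0,0,0.03,0],[0.055,0,0,0.03,0],[0.055,0,0,0.03,0],[0.055,0,0,0.03,0],[0.055,0,0,0.015,0],[0.055,0,0,0.003,0],[0.055,0,0,0,0]]'; python3 -c "
from h import *
go(.412,-.3495,.106,.8)"
python3 -m pendant '[[0.01,0,0,0,0],[0.01,0,0,0,0],[0.01,0,0,0,0],[0.01,0,0,0,0],[0.01,0,0,0,0],[0.01,0,0,0,0]]' 70
python3 -m pendant '[[0.01,0,0,-0.01,0],[0.01,0,0,-0.03,0],[0.01,0,0,-0.04,0],[0.01,0,0,-0.04,0],[0.01,0,0,-0.04,0],[0.01,0,0,-0.04,0],[0.01,0,0,-0.04,0],[0.01,0,0,0,0],[0.01,0,0,0,0]]'; python3 -c "
from h import *
p=rack(0,-.022);print(p);go(*p,.346,-7.27)"
```

```text
t: 11.15
eef_pos: [0.4111, -0.3493, 0.261]
tool_rot: [-0.0, 0.702, 0.712, -0.0]
contact_force: [-0.2, 0.7, -0.4]
gripper_width: 0.644
grasp_force: 0.0
shift [-0.0002  0.0009  0.    ] len 0.001 closing ang 0.8 turn 0.0 tilt [-0.  0. -1.] t 11.15 grip 0.6436136182416046 0.0
t: 11.65
eef_pos: [0.4112, -0.3499, 0.2624]
tool_rot: [0.001, 0.702, 0.712, 0.001]
contact_force: [-0.3, 1.3, 8.1]
gripper_width: 0.272
grasp_force: 69.4
t: 12.4
eef_pos: [0.4102, -0.3497, 0.503]
tool_rot: [0.002, 0.702, 0.712, 0.001]
contact_force: [0.2, 0.5, -5.3]
gripper_width: 0.267
grasp_force: 69.9
[ 0.468016   -0.02112314]
shift [0.328  0.0614 0.0019] len 0.334 closing ang 0.8 turn 8.0 tilt [ 0.005 -0.001 -1.   ] t 12.4 grip 0.267376616587766 69.86408706754446
```

```bash
python3 -m pendant '[[0.01,0.0,0.0,-0.01,0],[0.01,0.0328,0.0061,0,0],[0.01,0.0328,0.0061,0,0],[0.01,0.0328,0.0061,0,0],[0.01,0.0328,0.0061,0,0],[0.01,0.0328,0.0061,0,0],[0.01,0.0328,0.0061,0,0],[0.01,0.0328,0.0061,0,0],[0.01,0.0328,0.0061,0,0],[0.01,0.0328,0.0061,0,0],[0.01,0.0328,0.0061,0,0]]'
python3 -m pendant '[[0.01,0,0,0,4],[0.01,0,0,0,4],[0.01,0,0,0,0],[0.01,0,0,0,0]]'
python3 -c "
from h import *
p=rack(0,-.022);go(*p,.156,-7.27)"
```

```text
t: 13.32
eef_pos: [0.4665, -0.019, 0.5093]
tool_rot: [-0.001, 0.702, 0.712, -0.002]
contact_force: [0.8, 0.6, -3.3]
gripper_width: 0.269
grasp_force: 69.8
t: 13.65
eef_pos: [0.4668, -0.0207, 0.5096]
tool_rot: [-0.001, 0.75, 0.662, -0.001]
contact_force: [0.1, -0.5, -3.3]
gripper_width: 0.268
grasp_force: 69.8
shift [0.0002 0.0022 0.1986] len 0.199 closing ang -7.1 turn 0.1 tilt [-0.003 -0.001 -1.   ] t 13.65 grip 0.2679706028123573 69.76460524834692
```

```bash
python3 -m pendant '[[0.01,0,0.001,0.03,0],[0.01,0,0,0.03,0],[0.01,0,0,0.03,0],[0.01,0,0,0.03,0],[0.01,0,0,0.03,0],[0.01,0,0,0.025,0],[0.01,0,0,0.01,0],[0.01,0,0,0.008,0],[0.01,0,0,0.003,0],[0.01,0,0,0,0]]';python3 -m pendant '[[0.01,0,0,0.002,0],[0.01,0,0,0.001,0],[0.01,0,0,0,0]]'
```

```text
t: 14.48
eef_pos: [0.4686, -0.0208, 0.315]
tool_rot: [0.0, 0.75, 0.661, 0.0]
contact_force: [0.8, -0.8, -3.0]
gripper_width: 0.264
grasp_force: 69.8
t: 14.73
eef_pos: [0.4686, -0.0206, 0.3124]
tool_rot: [0.0, 0.75, 0.661, 0.001]
contact_force: [-0.0, -0.6, -2.3]
gripper_width: 0.268
grasp_force: 69.8
```

```bash
python3 -m pendant '[[0.01,0,0,0.0015,0],[0.01,0,0,0.001,0],[0.01,0,0,0,0]]'
```

```text
t: 14.98
eef_pos: [0.4684, -0.0206, 0.3094]
tool_rot: [0.0, 0.75, 0.661, 0.0]
contact_force: [0.1, 0.1, -4.1]
gripper_width: 0.265
grasp_force: 70.3
```

```bash
python3 -m pendant '[[0.01,0,0,0.001,0],[0.01,0,0,0.001,0],[0.01,0,0,0,0]]'
```

```text
t: 15.23
eef_pos: [0.4686, -0.0209, 0.3091]
tool_rot: [-0.001, 0.75, 0.661, 0.001]
contact_force: [-8.3, 0.9, 23.8]
gripper_width: 0.27
grasp_force: 73.9
```

```bash
python3 -m pendant '[[0.01,0,0,-0.001,0],[0.03,0,0,0,0],[0.04,0,0,0,0],[0.055,0,0,0,0],[0.055,0,0,0,0],[0.055,0,0,0,0],[0.055,0,0,-0.02,0],[0.055,0,0,-0.03,0],[0.055,0,0,-0.03,0],[0.055,0,0,-0.04,0],[0.055,0,0,-0.02,0]]'; python3 s.py h3 side; python3 -c "
from h import *
print(bot.get_obs()['q']);go(.6325,.0932,.300,-7.27+79)"
```

```text
t: 16.15
eef_pos: [0.4689, -0.0212, 0.452]
tool_rot: [0.001, 0.751, 0.661, 0.002]
contact_force: [0.8, 0.2, -0.7]
gripper_width: 0.645
grasp_force: 0.0
[-0.60816736  0.07147923  0.55823156  1.99644243 -0.04499554  1.07592458
 -0.15704069]
shift [0.1337 0.1456 0.0011] len 0.198 closing ang -7.3 turn -79.0 tilt [ 0.009  0.002 -1.   ] t 16.2 grip 0.6409099821380468 0.0
```

View pics/h3side.png

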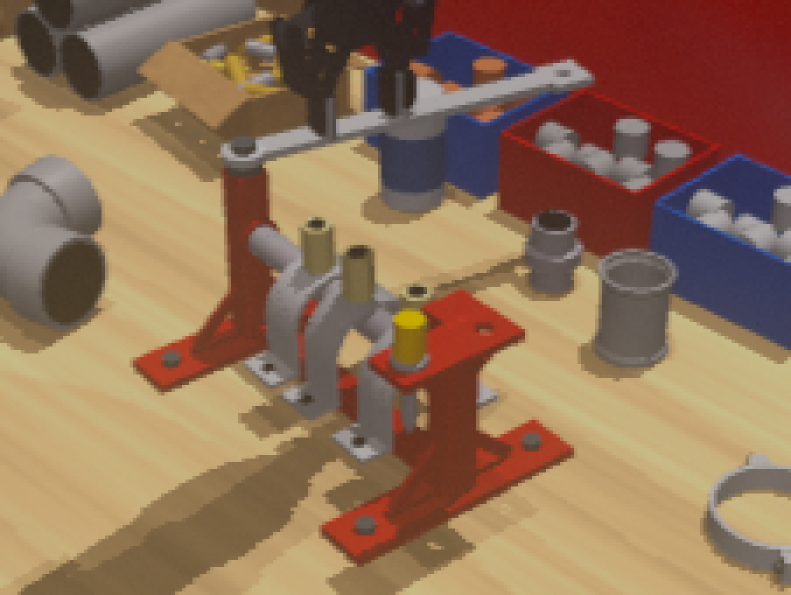

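All three saddles now hang astride the bar, with nuts at crop (317,245), (358,270) and (417,290). Now the knob.

```bash
python3 -m pendant '[[0.055,0.0223,0.0243,0,0],[0.055,0.0223,0.0243,0,0],[0.055,0.0223,0.0243,0,0],[0.055,0.0223,0.0243,0,0],[0.055,0.0223,0.0243,0,0],[0.055,0.0223,0.0243,0,0]]'
python3 -m pendant '[[0.055,0,0,0,-6.6],[0.055,0,0,0,-6.6],[0.055,0,0,0,-6.6],[0.055,0,0,0,-6.6],[0.055,0,0,0,-6.6],[0.055,0,0,0,-6.6],[0.055,0,0,0,-6.6],[0.055,0,0,0,-6.6],[0.055,0,0,0,-6.6],[0.055,0,0,0,-6.6],[0.055,0,0,0,-6.5],[0.055,0,0,0,-6.5]]'
python3 -m pendant '[[0.055,0,0,0,0],[0.055,0,0,0,0]]'
python3 - <<'E'
from h import *
im,d=bot.read_camera("wrist");C=cloud("wrist",d)
for r in bot.pinpoint("keeper_knob","wrist")[:2]: print(r["score"],r["at"],atz("wrist",r["at"],.213).round(4))
P=C.reshape(-1,3);P=P[(np.hypot(P[:,0]-.632,P[:,1]-.093)<.03)&(P[:,2]>.218)&(P[:,2]<.236)];print(len(P),P.mean(0),(P.min(0)+P.max(0))/2,np.ptp(P,axis=0))
cv2.imwrite("pics/w3.png",im);print(bot.get_obs()["q"]);go(.6325,.0932,.216,-7.27+79)
E
```

```text
t: 16.7
eef_pos: [0.6309, 0.0949, 0.4473]
tool_rot: [-0.0, 0.75, 0.661, -0.0]
contact_force: [0.5, -0.8, 0.4]
gripper_width: 0.642
grasp_force: 0.0
t: 17.7
eef_pos: [0.6297, 0.0937, 0.4473]
tool_rot: [-0.0, 0.156, 0.988, -0.0]
contact_force: [0.3, -0.4, -0.6]
gripper_width: 0.646
grasp_force: 0.0
t: 17.87
eef_pos: [0.6297, 0.0935, 0.4476]
tool_rot: [-0.0, 0.16, 0.987, -0.0]
contact_force: [-0.2, -0.3, -0.7]
gripper_width: 0.646
grasp_force: 0.0
0.83 [286.7, 232.2] [0.6325 0.0956 0.213 ]
1233 [0.63018935 0.09527022 0.22844054] [0.63164891 0.09469839 0.22468184] [0.0231846  0.02330186 0.01332012]
[-0.41268465  0.38197687  0.22504942  1.61530712 -0.0910591   1.15514778
  1.08287897]
shift [-0.0029  0.0005  0.0768] len 0.077 closing ang 71.6 turn -0.1 tilt [-0.001 -0.    -1.   ] t 17.9667 grip 0.639536127239047 0.0
```

```bash
python3 -m pendant '[[0.055,-0.001,0.0017,0.02,0],[0.055,0,0,0.03,0],[0.055,0,0,0.02,0],[0.055,0,0,0.007,0],[0.055,0,0,0,0],[0.01,0,0,0,0],[0.01,0,0,0,0],[0.01,0,0,0,0],[0.01,0,0,0,0],[0.01,0,0,0,0],[0.01,0,0,0,0]]' 40
```

```text
t: 18.88
eef_pos: [0.6318, 0.0949, 0.3731]
tool_rot: [0.002, 0.159, 0.987, 0.001]
contact_force: [0.0, 0.2, 6.0]
gripper_width: 0.266
grasp_force: 39.5
```

```bash
python3 -m pendant '[[0.01,0.00025,-0.0086,0,3.3],[0.01,0.00025,-0.0086,0,3.3],[0.01,0.00025,-0.0086,0,3.3],[0.01,0.00025,-0.0086,0,3.3],[0.01,0.00025,-0.0086,0,3.3],[0.01,0.00025,-0.0086,0,3.3],[0.01,0,0,0,0]]'
python3 -c "
from h import *
o=bot.get_obs();p=np.array(o['eef_pos'][:2]);v=p-rack(0,.14);c,s=np.cos(PSI),np.sin(PSI);x,y=c*v[0]+s*v[1],-s*v[0]+c*v[1];print(np.hypot(x,y),np.degrees(np.arctan2(x,-y)))
go(*p,.218,np.degrees(PSI)+np.degrees(np.arctan2(x,-y)))"
```

```text
t: 19.47
eef_pos: [0.6072, 0.048, 0.3731]
tool_rot: [0.002, 0.328, 0.945, 0.001]
contact_force: [1.9, -1.1, 4.5]
gripper_width: 0.266
grasp_force: 39.8
0.14993126506806 59.602250905104206
shift [ 0.0004 -0.0003  0.0001] len 0.001 closing ang 51.7 turn -0.7 tilt [ 0.003  0.    -1.   ] t 19.4667 grip 0.2662528185403258 39.835084676742554
```

```bash
python3 -m pendant '[[0.01,0.00025,-0.0086,0,3.3],[0.01,0.00025,-0.0086,0,3.3],[0.01,0.00025,-0.0086,0,3.3],[0.01,0.00025,-0.0086,0,3.3],[0.01,0.00025,-0.0086,0,3.3],[0.01,0.00025,-0.0086,0,3.3],[0.01,0.00025,-0.0086,0,3.3],[0.01,0.00025,-0.0086,0,3.3],[0.01,0.00025,-0.0086,0,3.3],[0.01,0.00025,-0.0086,0,3.3],[0.01,0.00025,-0.0086,0,3.3],[0.01,0.00025,-0.0086,0,3.3]]'
cat > k.py <<'E'
from h import *
o=bot.get_obs();p=np.array(o['eef_pos'][:2]);v=p-rack(0,.14);c,s=np.cos(PSI),np.sin(PSI);x,y=c*v[0]+s*v[1],-s*v[0]+c*v[1];print(np.hypot(x,y),np.degrees(np.arctan2(x,-y)))
go(*p,.218,np.degrees(PSI)+np.degrees(np.arctan2(x,-y)))
E
python3 k.py
```

```text
t: 20.47
eef_pos: [0.5224, -0.0057, 0.3731]
tool_rot: [0.003, 0.628, 0.778, 0.001]
contact_force: [3.0, -4.6, 5.1]
gripper_width: 0.264
grasp_force: 40.6
0.14915421093761583 20.396838248325086
shift [ 0.0003 -0.0008  0.0001] len 0.001 closing ang 12.1 turn -1.0 tilt [ 0.006 -0.001 -1.   ] t 20.4667 grip 0.2643195588686594 40.59041440486908
```

```bash
python3 -m pendant '[[0.01,0.0001,-0.0086,0,3.3],[0.01,0.0001,-0.0086,0,3.3],[0.01,0.0001,-0.0086,0,3.3],[0.01,0.0001,-0.0086,0,3.3],[0.01,0.0001,-0.0086,0,3.0],[0.01,0.0001,-0.0050,0,2.0],[0.01,0,0,0,0],[0.01,0,0,0,0]]'
python3 k.py
```

```text
t: 21.13
eef_pos: [0.4745, -0.0088, 0.373]
tool_rot: [0.002, 0.743, 0.669, 0.002]
contact_force: [0.7, -4.1, 9.3]
gripper_width: 0.268
grasp_force: 40.8
0.14906262439919843 1.882342296842637
shift [-0.0001 -0.0007  0.    ] len 0.001 closing ang -6.0 turn -0.6 tilt [ 0.004 -0.    -1.   ] t 21.1333 grip 0.2683897272119571 40.8133864402771
```

Now push gently to the stop, watching the force.

```bash
python3 -m pendant '[[0.01,0,-0.002,0,0.8],[0.01,0,-0.002,0,0.6],[0.01,0,-0.001,0,0.4],[0.01,0,0,0,0],[0.01,0,0,0,0]]'; python3 k.py; python3 -m pendant '[[0.01,0,-0.0015,0,0],[0.01,0,-0.0015,0,0],[0.01,0,0,0,0]]'; python3 k.py
```

```text
t: 21.55
eef_pos: [0.4701, -0.0083, 0.3731]
tool_rot: [0.002, 0.753, 0.658, 0.002]
contact_force: [2.4, -4.7, 7.1]
gripper_width: 0.269
grasp_force: 40.7
0.14899084042879188 0.1770584580785641
shift [-0.0001 -0.0009  0.0001] len 0.001 closing ang -7.7 turn -0.6 tilt [ 0.006 -0.    -1.   ] t 21.55 grip 0.26856584275900697 40.714046359062195
t: 21.8
eef_pos: [0.4689, -0.008, 0.3731]
tool_rot: [0.005, 0.753, 0.658, 0.004]
contact_force: [15.6, -6.4, -7.1]
gripper_width: 0.27
grasp_force: 40.2
0.1489188937409751 -0.2964761377115347
shift [ 0.     -0.0019  0.0001] len 0.002 closing ang -7.7 turn -0.2 tilt [ 0.012 -0.002 -1.   ] t 21.8 grip 0.26982096481183154 40.19679129123688
```

```bash
python3 -m pendant '[[0.03,0,0,0,0],[0.04,0,0,0,0],[0.055,0,0,0,0],[0.055,0,0,0,0],[0.055,0,0,0,0],[0.055,0,0,-0.02,0],[0.055,0,0,-0.03,0],[0.055,0,0,-0.03,0],[0.055,0,0,-0.02,0],[0.055,0,0,0,0]]'; python3 -c "
from h import *
go(.379,-.164,.31,-7.27)"
```

```text
t: 22.63
eef_pos: [0.4667, -0.0068, 0.4752]
tool_rot: [0.001, 0.753, 0.659, 0.003]
contact_force: [0.5, -0.7, -0.5]
gripper_width: 0.644
grasp_force: 0.0
shift [-0.168  -0.0671  0.0093] len 0.181 closing ang -7.6 turn -0.4 tilt [ 0.007  0.002 -1.   ] t 22.6333 grip 0.6439998534891329 0.0
```

```bash
python3 -m pendant '[[0.055,-0.028,-0.0112,0,0],[0.055,-0.028,-0.0112,0,0],[0.055,-0.028,-0.0112,0,0],[0.055,-0.028,-0.0112,0,0],[0.055,-0.028,-0.0112,0,0],[0.055,-0.028,-0.0112,0,0],[0.055,0,0,0,0],[0.055,0,0,0,0],[0.055,0,0,0,0]]'
cat > p.py <<'E'
import sys
from h import *
im,d=bot.read_camera("wrist");C=cloud("wrist",d);cv2.imwrite("pics/%s.png"%sys.argv[1],im)
for n,z in(("pin_grip",.201),("latch_hole",.19),("park_hole",.18)):
    for r in bot.pinpoint(n,"wrist")[:3]: print(n,round(r["score"],2),np.round(r["at"]),atz("wrist",r["at"],z).round(4))
P=C.reshape(-1,3);P=P[(np.hypot(P[:,0]-.379,P[:,1]+.164)<.03)&(P[:,2]>.208)&(P[:,2]<.226)];print("pin top",len(P),(P.min(0)+P.max(0))/2,np.ptp(P,axis=0)) if len(P) else 0
P=C.reshape(-1,3);m=cv2.inRange(cv2.cvtColor(im,cv2.COLOR_BGR2HSV),(20,120,60),(35,255,255)).ravel()>0
print("latch est",rack(0,-.175),"park est",rack(-.07,-.175),"q",bot.get_obs()["q"].round(2) if hasattr(bot.get_obs()["q"],"round") else bot.get_obs()["q"])
go(.379,-.164,.207,-7.27)
E
python3 p.py w4
```

```text
t: 23.38
eef_pos: [0.3768, -0.1635, 0.4708]
tool_rot: [-0.0, 0.752, 0.659, 0.0]
contact_force: [1.1, 0.3, 1.1]
gripper_width: 0.644
grasp_force: 0.0
pin_grip 0.7 [291. 213.] [ 0.3814 -0.163   0.201 ]
pin_grip 0.53 [356.  34.] [ 0.4386 -0.0484  0.201 ]
latch_hole 0.85 [378. 209.] [ 0.4491 -0.1719  0.19  ]
park_hole 0.66 [288. 207.] [ 0.3793 -0.1641  0.18  ]
pin top 920 [ 0.38018823 -0.16155099  0.21466753] [0.02332133 0.02294892 0.01311504]
latch est [ 0.44865458 -0.17289315] park est [ 0.37921732 -0.16403498] q [-0.48 -0.11  0.7   2.09  0.08  1.14  0.05]
shift [-0.0005  0.0019  0.109 ] len 0.109 closing ang -7.5 turn -0.2 tilt [-0.001 -0.    -1.   ] t 23.5833 grip 0.6454553908583176 0.0
```

View pics/w4.png

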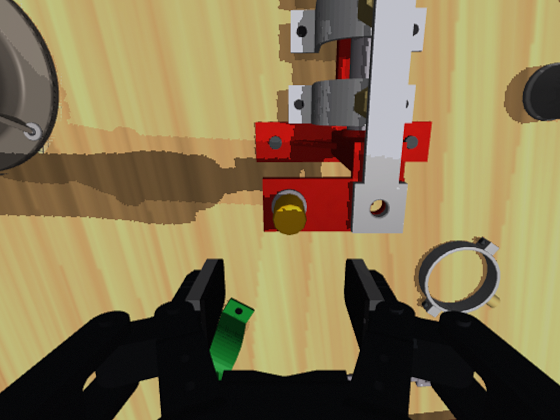

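The keeper is shut: its eye is over the latch hole at (378,209). The pin handle is at (290,212), about (0.3795, -0.163).

```bash
python3 -m pendant '[[0.055,0,0.0025,0.02,0],[0.055,0,0,0.03,0],[0.055,0,0,0.03,0],[0.055,0,0,0.02,0],[0.055,0,0,0.009,0],[0.055,0,0,0,0],[0.055,0,0,0,0]]'; python3 -c "
from h import *
print(bot.get_obs()['q']);go(.3795,-.1635,.207,-7.27)"
```

```text
t: 24.17
eef_pos: [0.3797, -0.1643, 0.3625]
tool_rot: [0.0, 0.752, 0.659, -0.0]
contact_force: [-0.0, 0.4, 0.7]
gripper_width: 0.647
grasp_force: 0.0
[-0.44953874  0.0944612   0.76595846  2.22672043 -0.0863022   0.84887665
  0.23848645]
shift [ 0.0009 -0.0002  0.0005] len 0.001 closing ang -7.6 turn -0.3 tilt [-0.001 -0.001 -1.   ] t 24.1667 grip 0.6466855074359237 0.0
```

```bash
python3 -m pendant '[[0.01,0.0007,0,0,0],[0.01,0,0,0,0],[0.01,0,0,0,0],[0.01,0,0,0,0],[0.01,0,0,0,0],[0.01,0,0,0,0],[0.01,0,0,0,0]]' 70; python3 -m pendant '[[0.01,0,0,-0.01,0],[0.01,0,0,-0.03,0],[0.01,0,0,-0.03,0],[0.01,0,0,-0.02,0],[0.01,0,0,0,0],[0.01,0,0,0,0]]'; python3 -c "
from h import *
p=rack(0,-.175);go(*p,.299,-7.27)"
```

```text
t: 24.75
eef_pos: [0.3799, -0.164, 0.3635]
tool_rot: [0.0, 0.753, 0.659, 0.001]
contact_force: [-2.3, 1.4, 8.2]
gripper_width: 0.258
grasp_force: 68.2
t: 25.25
eef_pos: [0.3794, -0.164, 0.4532]
tool_rot: [0.001, 0.752, 0.659, 0.002]
contact_force: [-0.7, 0.6, -1.4]
gripper_width: 0.257
grasp_force: 70.8
shift [ 0.0001  0.0693 -0.0005] len 0.069 closing ang -7.6 turn -0.3 tilt [ 0.004  0.001 -1.   ] t 25.25 grip 0.25662567106868045 70.80323696136475
```

```bash
python3 -m pendant '[[0.01,0,0.02,0,0],[0.01,0,0.03,0,0],[0.01,0,0.0193,0,0.3],[0.01,0,0,0,0],[0.01,0,0,0,0],[0.01,0,0,0,0]]'; python3 p.py w5; python3 -c "
from h import *
p=rack(0,-.175);go(*p,.211,-7.27)
im,_=bot.read_camera('side');cv2.imwrite('pics/s5.png',cv2.resize(im[180:260,230:340],None,fx=7,fy=7,interpolation=3))"
```

```text
t: 25.75
eef_pos: [0.447, -0.173, 0.451]
tool_rot: [-0.001, 0.755, 0.656, -0.001]
contact_force: [0.1, -0.2, -1.1]
gripper_width: 0.26
grasp_force: 70.7
latch_hole 0.59 [289. 213.] [ 0.4501 -0.1702  0.19  ]
park_hole 0.94 [194. 214.] [ 0.3781 -0.1645  0.18  ]
latch est [ 0.44865458 -0.17289315] park est [ 0.37921732 -0.16403498] q [-0.48  0.11  0.79  1.99 -0.09  1.08  0.21]
shift [-0.0006 -0.0687  0.0901] len 0.113 closing ang -8.0 turn -0.7 tilt [-0.     0.001 -1.   ] t 25.95 grip 0.2581918545592757 70.7137405872345
shift [0.0002 0.0015 0.0861] len 0.086 closing ang -8.0 turn -0.7 tilt [-0.     0.001 -1.   ] t 25.95 grip 0.2581918545592757 70.7137405872345
```

View pics/s5.png

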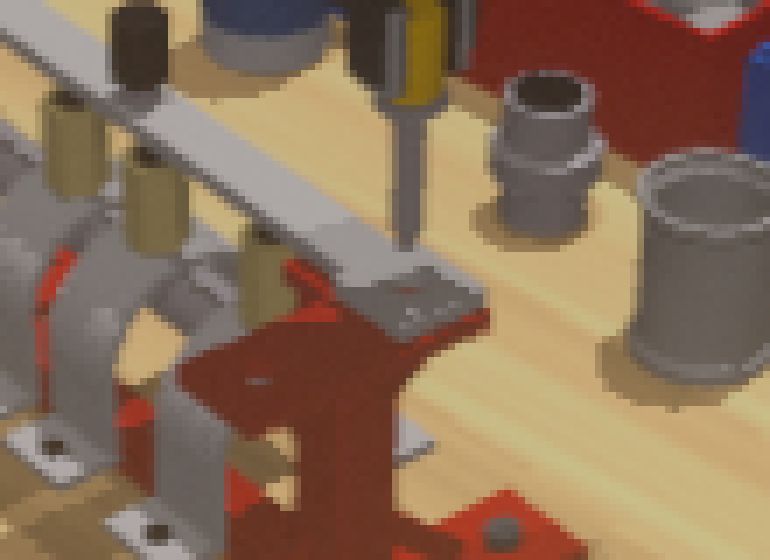

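The pin hangs straight above the eye: tip at crop (405,248), hole at (405,290).

```bash
python3 -m pendant '[[0.01,0.0002,0.0012,0.008,-0.5],[0.01,0,0,0.008,0],[0.01,0,0,0.005,0],[0.01,0,0,0.004,0],[0.01,0,0,0,0],[0.01,0,0,0,0]]'; python3 -m pendant '[[0.01,0,0,0.004,0],[0.01,0,0,0.004,0],[0.01,0,0,0,0]]'
```

```text
t: 26.5
eef_pos: [0.4492, -0.173, 0.4269]
tool_rot: [-0.0, 0.752, 0.66, -0.0]
contact_force: [0.3, -0.6, -1.5]
gripper_width: 0.258
grasp_force: 70.7
t: 26.75
eef_pos: [0.449, -0.1728, 0.4185]
tool_rot: [-0.0, 0.751, 0.66, -0.0]
contact_force: [-0.7, 0.8, -1.3]
gripper_width: 0.261
grasp_force: 70.7
```

```bash
python3 -m pendant '[[0.01,0,0,0.005,0],[0.01,0,0,0.005,0],[0.01,0,0,0.005,0],[0.01,0,0,0,0]]'; python3 -m pendant '[[0.01,0,0,0.008,0],[0.01,0,0,0.008,0],[0.01,0,0,0.007,0],[0.01,0,0,0.003,0],[0.01,0,0,0,0],[0.01,0,0,0,0]]'
```

```text
t: 27.08
eef_pos: [0.449, -0.1727, 0.4031]
tool_rot: [-0.0, 0.751, 0.66, -0.0]
contact_force: [0.1, 0.6, -0.6]
gripper_width: 0.259
grasp_force: 70.7
t: 27.58
eef_pos: [0.4492, -0.173, 0.378]
tool_rot: [-0.0, 0.752, 0.66, -0.0]
contact_force: [-0.2, -0.0, -1.7]
gripper_width: 0.259
grasp_force: 70.7
```

```bash
python3 -m pendant '[[0.01,0,0,0.002,0],[0.01,0,0,0.001,0],[0.01,0,0,0.001,0],[0.01,0,0,0,0]]'; python3 -m pendant '[[0.01,0,0,0.0015,0],[0.01,0,0,0,0]]'
```

```text
t: 27.92
eef_pos: [0.4492, -0.1729, 0.3741]
tool_rot: [-0.0, 0.751, 0.66, -0.0]
contact_force: [-0.4, -0.4, -0.7]
gripper_width: 0.255
grasp_force: 70.7
t: 28.08
eef_pos: [0.45, -0.1731, 0.3735]
tool_rot: [0.001, 0.751, 0.66, 0.001]
contact_force: [-0.3, 1.1, 4.9]
gripper_width: 0.26
grasp_force: 71.5
```

Contact is at the expected height. I'll press a little more, release, retreat and check.

```bash
python3 -m pendant '[[0.01,0,0,0.001,0],[0.01,0,0,0,0],[0.03,0,0,0,0],[0.045,0,0,0,0],[0.055,0,0,0,0],[0.055,0,0,0,0],[0.055,0,0,-0.02,0],[0.055,0,0,-0.03,0],[0.055,0,0,-0.04,0],[0.055,0,0,-0.04,0],[0.055,0,0,0,0]]'; python3 -c "
from h import *
im,d=bot.read_camera('side');cv2.imwrite('pics/s6.png',cv2.resize(im[160:300,190:360],None,fx=4.2,fy=4.2,interpolation=3))
im,d=bot.read_camera('wrist');P=cloud('wrist',d).reshape(-1,3);P=P[(np.hypot(P[:,0]-.449,P[:,1]+.173)<.011)&(P[:,2]>.205)];print(len(P),np.median(P,axis=0))
for r in bot.pinpoint('keeper_knob','top')[:1]: print(atz('top',r['at'],.213))
print(rack(0,-.01))"
```

```text
t: 29.0
eef_pos: [0.4506, -0.1746, 0.5084]
tool_rot: [0.004, 0.752, 0.659, 0.004]
contact_force: [1.4, -1.3, -0.2]
gripper_width: 0.644
grasp_force: 0.0
572 [ 0.4491502  -0.17177043  0.22719448]
[0.62863265 0.09247026 0.213     ]
[ 0.46953455 -0.00921961]
```

View pics/s6.png

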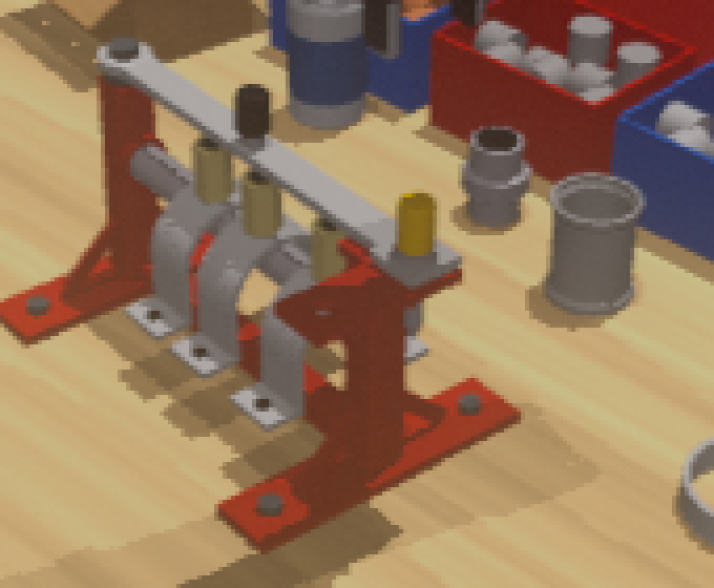

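The pin is fully home: its top is at 227 mm against 228 expected, with the collar on the eye at crop (415,255). The keeper is shut and all three saddles hang. The knob reading came from an old top picture, so I'm disregarding it.

```bash
python3 -c "
from station import bot
print(bot.hand_in())"
```

```text
the job is handed in; nothing more can be done
None
```

Both saddles hang on the rail beside the first, the keeper is shut against its stop and the yellow pin is fully home through the eye and latch plate; handed in at about 29 s.

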